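# Set a vial mixer's collar on the spindle flat and hold it there

### The job

Pinch the upright spindle of the vial mixer and turn it until its one milled flat, which the fingers can feel, faces the mixer's front, in line with the index rib. Then let go, pick up the loose collar that has the thumb screw (not the plain spacer ring), and bring it over the spindle with its screw in front of the flat. Finish while still holding the collar there, still and level, its whole height on the flatted length of the spindle and clear of the boss, so that I can tighten the screw; leave the vials, bottle, hex key and spacer as they are.

Things in the scene. Friction and masses are not known exactly. Their poses are not given: they have to be found in the camera images.
- mixer: Fixed white vial mixer, box 170 (x) by 150 (y) by 55 mm high. Origin under its centre on the bench, z up. Front: grey panel, its black dial standing out 14 mm, facing own -x (to the robot within 0.5 rad); a dark index rib on top, 4 mm high, runs along -x to the front edge. Dark boss in the middle of the top, 44 mm across, ends 63 mm above the bench; the steel spindle stands on the z axis
- spindle: Steel spindle, turns on the mixer's z axis. Origin on its axis at the boss top, z up; the flat faces its own -x (mixer's front is mixer -x). The flat starts 0.5 to 1.6 rad counterclockwise (from above) of the front. Friction 0.05 N m: stays where left. 24 mm thick, 75 mm long above the boss: lowest 20 mm round, the 55 mm above have one flat, 7 mm from the axis; top 5 mm taper to 16 mm across
- spindle_flat (a point): Point on the middle line of the flat, 108 mm above the bench (45 above the boss), 7 mm from the spindle's axis; turns with the spindle, its -x points straight out of the flat. Fingers closed square on the flat stand 19 mm apart instead of up to 24 mm, and their middle then lies 2.5 mm from the axis, on the side away from the flat
- spindle_end (a point): Centre of the spindle's upper end, on its axis, 138 mm above the bench
- collar: Loose steel collar, a ring 46 mm across outside with a bore of 28 mm, 26 mm high, 0.2 kg, lying flat on the bench. Origin at the centre of its underside, z up. Its thumb screw sticks out radially along its own +x at half height: a 16 mm thick head that ends 46 mm from the axis
- collar_screw (a point): Middle of the head of the collar's thumb screw, 39 mm from the collar's axis along the collar's +x, 13 mm above its underside
- spacer: Loose plain spacer ring of the same steel and size as the collar (46 mm outside, 28 mm bore, 26 mm high) but without a screw; leave alone. Origin at the centre of its underside. Collar and spacer lie to the right of the mixer, either one nearer to it
- vial_a: Capped sample vial, 37 mm across, 62 mm high, upright; leave alone. Origin under its centre
- vial_b: Capped sample vial like vial_a; leave alone
- vial_c: Sample vial with a grey cap, otherwise like vial_a; leave alone
- vial_d: Capped sample vial like vial_a; leave alone
- reagent: Amber reagent bottle, 60 mm across, 150 mm high, upright; leave alone. Origin under its centre
- hexkey: L-shaped hex key lying flat, 8 mm thick, 100 mm long along its x, with a 30 mm bent end; leave alone. Origin near the middle of its long leg, on the bench
Not all that is in view belongs to the job. What is shaped like the collar but yellow is not meant. There is more than one size of the mixer; the job needs the largest.

How it is judged:
On the way, in this order (a step that is already met when the one before it is completed fails the run):
1. the spindle is pinched by the fingers and stands still with its flat facing the mixer's front, within 0.25 rad (angle between the x axis of spindle and the x axis of mixer, either way round below 0.25 rad and x of spindle_flat in the frame of mixer below -0.004 m and angular speed of spindle below 0.15 rad/s and contact force between the fingers and spindle above 2 N and horizontal distance between the grasp point and spindle_end below 0.015 m), for 0.2 s.
2. the collar is lifted clear of the bench in the fingers (40 mm or more) (height (world z) of collar above 0.04 m and contact force between the fingers and collar above 2 N), for 0.1 s.
At the end, for the whole second after the job is handed in: Flat faces the mixer's front within 0.3 rad; collar round the spindle (within 6 mm), level within 0.12 rad, screw in front of the flat within 0.25 rad, underside 18 to 51 mm above the boss, under 20 mm/s, and gripped by the fingers with over 2 N (angle between the x axis of spindle and the x axis of mixer, either way round below 0.3 rad and x of spindle_flat in the frame of mixer below -0.004 m and horizontal distance between collar and spindle_end below 0.006 m and z of collar in the frame of mixer between 0.081 and 0.114 m and angle between the x axis of collar and the x axis of spindle_flat, either way round below 0.25 rad and x of collar_screw in the frame of spindle_flat below -0.02 m and angle between collar's own z axis and vertical below 0.12 rad and contact force between the fingers and collar above 2 N and linear speed of collar below 0.02 m/s); the arm keeps its last pose, push and grip.
It fails at once if the spacer, a vial, the bottle or the hex key is shifted by more than 30 mm (distance of any of spacer, vial_a, vial_b, vial_c, vial_d, reagent, hexkey from where it was at the start of the episode above 0.03 m).
It fails at once if a vial or the bottle is tipped over (angle between any of vial_a, vial_b, vial_c, vial_d, reagent's own z axis and vertical above 0.5 rad).
It also fails if it takes over 50 s, if anything falls off the work surface, if the arm or the gripper's body presses on something with over 40 N, if the wrist force passes 120 N, or if a joint passes its speed limit or range.

### The arm

A 6-joint arm with a two-finger parallel gripper is mounted at the origin on the work surface. World frame = base frame: x ahead of the robot, y to its left, z up, the work surface at z = 0. Lengths are in m, angles in rad, forces in N, time in s.
With the tool pointing down it reaches from about 0.325 to 0.9 m from the base axis. Payload 3.5 kg.
Tool frame: the origin (TCP) lies midway between the tips of the shut fingers; the grasp point (between the pads) lies 19 mm behind it; z points along the fingers, y is the line along which they close (so a half turn about z gives the same grasp; the last joint's range is limited). The gripper opens to 85 mm and grips with 20 to 120 N. Pads are 22 mm wide; open, the fingers measure 114 mm over their backs; the gripper's body (76 mm by 85 mm) begins 54 mm behind the grasp point. The pads swing forward as they close: fully open they stand 13 mm farther back than shut.
Start: joints at [1.1, 0.276, -0.026, 1.268, 0, 1.467], TCP at [0.225, 0.583, 0.231] pointing down, gripper open.
Joint ranges: [-3.12, 3.12], [-0.85, 1.88], [-1.08, 1.24], [-1.95, 2.15], [-1.57, 1.53], [-3.14, 3.14]. Speed limits (rad/s): [2.57, 2.57, 3.14, 3.14, 3.14, 3.14].

### API

Orientations are given as [roll, pitch, yaw] about the fixed x, y, z axes, in that order (R = Rz(yaw) Ry(pitch) Rx(roll)).
In Python, from cell import ctrl gives the robot as it stands. The module is installed in compiled form; this text tells all that it offers.
- The arm moves only by the tool advance, called after ">>>" by a JSON object that holds its "method" and its "body", one argument or row to a line. Schema: {"type":"object","properties":{"deltas":{"type":"object","properties":{"drx":{"type":"array","items":{"type":"number"},"minItems":1,"maxItems":8},"dry":{"type":"array","items":{"type":"number"},"minItems":1,"maxItems":8},"drz":{"type":"array","items":{"type":"number"},"minItems":1,"maxItems":8},"dx":{"type":"array","items":{"type":"number"},"minItems":1,"maxItems":8},"dy":{"type":"array","items":{"type":"number"},"minItems":1,"maxItems":8},"dz":{"type":"array","items":{"type":"number"},"minItems":1,"maxItems":8},"aperture":{"type":"array","items":{"type":"number"},"minItems":1,"maxItems":8}},"additionalProperties":false,"required":["drx","dry","drz","dx","dy","dz","aperture"]},"force":{"type":"number"},"only":{"type":"string"},"quiet":{"type":"boolean"},"lines":{"type":"string"}},"required":["deltas"],"additionalProperties":false}. deltas is an object with one list for each field, all of the same length, 1 to 8, a row being the entries at one place: drx, dry, drz (a rotation vector in rad), dx, dy, dz (the shift in m), aperture (the finger opening in m); each row shifts and turns the commanded pose from where the row before left it, along the tool's axes as they then stand; what a row does not reach is not made up. A row lasts 1/8 s, in which the tool goes at most 0.0625 m and 0.188 rad, less where a joint would pass 70% of its speed; a pose out of reach is approached as far as the arm can. The fingers move at their own pace and stop on an object; force is the grip in N (left out, the last holds). Time passes only in rows, so rows that do not move let the fingers close. The tool returns the time, the measured TCP pose, the force, the opening and the grip force at its end. only (a regular expression) keeps the lines of the reply that match it, lines (a string "A,B") keeps lines A to B, and quiet returns only ok. Input that does not fit is refused with a message, and nothing moves.
- ctrl.get_obs(): the state, without advancing time (a new reading comes with each control period).
- ctrl.camera(name): name is "scene" or "top" or "wrist"; returns the picture (480x640x3 uint8, red, green, blue); there is no depth.
- ctrl.camera_model(name): a dict with "fx", "fy", "cx", "cy" (pixels), "extrinsics" (4x4, takes a point from world to camera coordinates); the wrist camera has in their place "mount" (4x4, takes a point from camera to tool coordinates, whose origin is the TCP and whose axes are the flange's). Camera axes: x right, y up, looking along -z (the intrinsics and any distortion apply to the point x, -y, -z); pixel columns grow to the right and rows downward; lengths in m; the calibration is good to about 2 mm. A picture is of the moment at which its call begins: read the wrist's pose just before it. camera_model takes no time and is no camera call.
- ctrl.sign_off(): hands the job in; it is judged then, once.
The state is a dict: "time_s": time; "q": joint angles; "qd": joint speeds; "joint_efforts": joint torques, N m; "tcp_pos": TCP position; "eef_rot": TCP orientation; "force": force on the tool from outside, world axes, zero at the start; "torque": the same for the moment, N m; "width": finger opening in m; "finger_force": force on a finger pad.
Only numpy, scipy, OpenCV 4.12 (cv2) and the standard library are available. Lean on these libraries where they do the work, as an engineer would, in place of code of your own. Each camera call takes 0.05 s, during which the arm holds its last target. There are 200 camera calls.

## Working session

There is one attempt and no reset: what is moved stays moved. The work goes in short steps, Python scripts to look and compute and a tool call to move; the robot and the scene stay as the last step left them, time stands still between calls to the robot, and variables do not carry over. Pictures are saved under pics/ and viewed, at most 10 in all, crops included, and the job is handed in when it is done.

```bash
mkdir -p pics
```

Run:
```python
from cell import ctrl
import cv2
o=ctrl.get_obs();print({k:o[k] for k in('time_s','tcp_pos','eef_rot','width')})
for n in('scene','top'):
    cv2.imwrite(f'pics/{n}0.png',cv2.cvtColor(ctrl.camera(n),cv2.COLOR_RGB2BGR))
for n in('scene','top','wrist'):
    print(n,ctrl.camera_model(n))
```

```text
{'time_s': 0.0, 'tcp_pos': array([0.22436773, 0.58247868, 0.23014778]), 'eef_rot': array([-3.13934314e+00, -2.48728020e-04,  2.77377879e+00]), 'width': 0.085694660754074}
scene {'fx': 545.759824489386, 'fy': 545.759824489386, 'cx': 320.97856751796695, 'cy': 238.0620591128441, 'extrinsics': array([[ 0.63430853,  0.77292067, -0.01569493, -0.32038844],
       [-0.58566568,  0.4936889 ,  0.64285844,  0.23770413],
       [ 0.50462699, -0.39857861,  0.76582419, -1.4414241 ],
       [ 0.        ,  0.        ,  0.        ,  1.        ]])}
top {'fx': 506.400140590895, 'fy': 506.400140590895, 'cx': 315.81469433795706, 'cy': 234.63974690517037, 'extrinsics': array([[-0.02449119, -0.99950252,  0.01987196, -0.02389968],
       [ 0.98753455, -0.02109672,  0.15598215, -0.54270481],
       [-0.15548532,  0.02344443,  0.98755996, -1.17177357],
       [ 0.        ,  0.        ,  0.        ,  1.        ]])}
wrist {'fx': 355.4721516776384, 'fy': 355.4721516776384, 'cx': 318.17119374251774, 'cy': 236.44957466937862, 'mount': array([[ 7.26971947e-04,  9.49246430e-01,  3.14532489e-01,
         8.01693012e-02],
       [ 9.99999666e-01, -8.07411449e-04,  1.25458365e-04,
         8.98503089e-04],
       [ 3.73048038e-04,  3.14532293e-01, -9.49246700e-01,
        -1.42396812e-01],
       [ 0.00000000e+00,  0.00000000e+00,  0.00000000e+00,
         1.00000000e+00]])}
```

View pics/scene0.png

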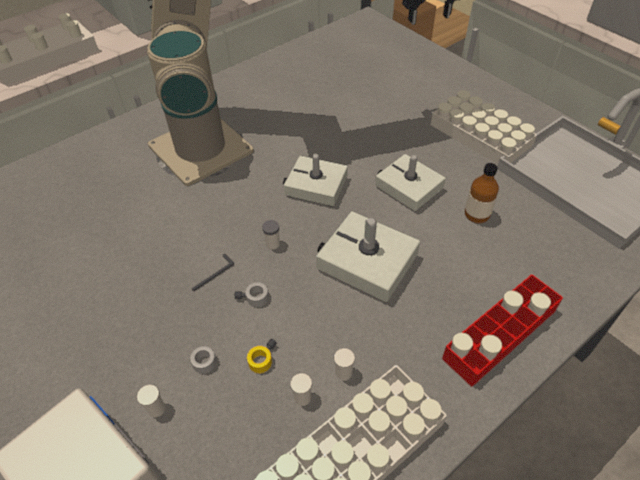

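View pics/top0.png

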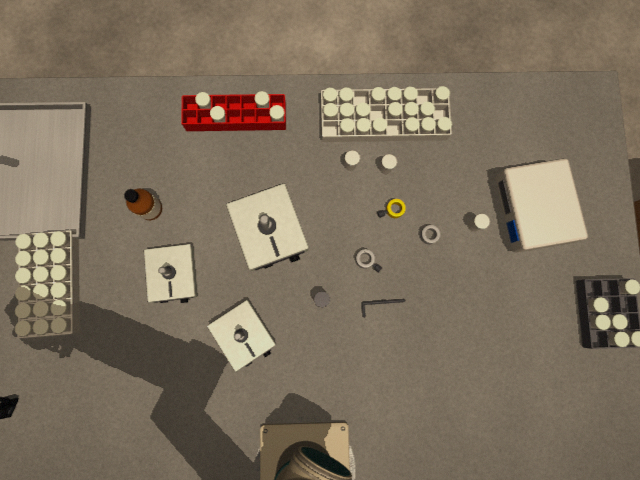

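Top view: the largest mixer is at (267,227), against small ones at (169,272) and (241,335). The ring with a dark screw at (365,258), screw at (377,268), is the collar. The ring at (430,233) has no screw, so it is the spacer, and the yellow one at (396,208) is not meant. I'll confirm this in one enlarged crop.

Create h.py:
```python
from cell import ctrl
import numpy as np, cv2
from scipy.spatial.transform import Rotation as R
def cam(n,obs=None):
    m=ctrl.camera_model(n)
    if n=='wrist':
        T=np.eye(4);T[:3,:3]=R.from_euler('xyz',obs['eef_rot']).as_matrix();T[:3,3]=obs['tcp_pos']
        C=T@m['mount']
    else: C=np.linalg.inv(m['extrinsics'])
    return m,C
def px2w(n,u,v,z,obs=None):
    m,C=cam(n,obs); d=C[:3,:3]@np.array([(u-m['cx'])/m['fx'],-(v-m['cy'])/m['fy'],-1.])
    return C[:3,3]+d*(z-C[2,3])/d[2]
def w2px(n,p,obs=None):
    m,C=cam(n,obs); c=np.linalg.inv(C)@np.append(p,1)
    return np.array([m['cx']-m['fx']*c[0]/c[2], m['cy']+m['fy']*c[1]/c[2]])
```

Run:
```python
from h import *
im=cv2.imread('pics/top0.png')[172:312,215:455]
cv2.imwrite('pics/c1.png',cv2.resize(im,None,fx=3.3,fy=3.3,interpolation=cv2.INTER_CUBIC))
```

```text
(no output)
```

View pics/c1.png

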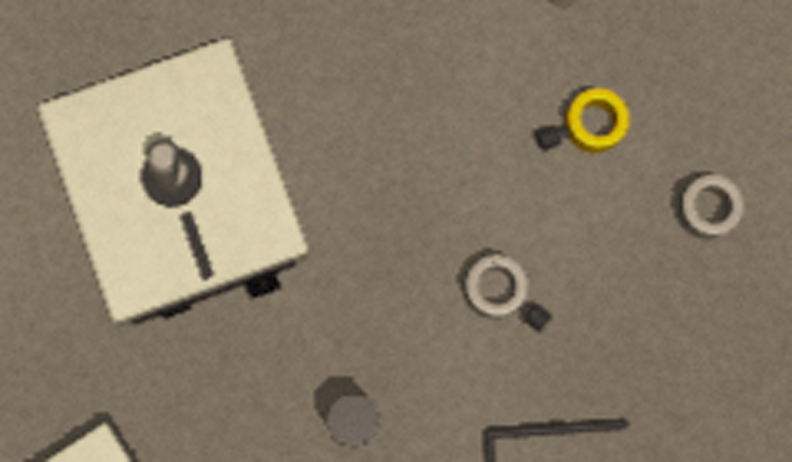

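The crop shows the mixer top with corners (38,103), (231,39), (306,250) and (115,321), and the spindle end at about (161,153). The steel ring with a black thumb screw is at (495,284) with its screw at (537,317). The plain steel ring at (711,204) is the spacer.

Run:
```python
from h import *
f=lambda u,v,z:px2w('top',215+(u+.5)/3.3-.5,172+(v+.5)/3.3-.5,z)
C=np.array([f(u,v,.055) for u,v in((38,103),(231,39),(306,250),(115,321))])
print('corners',C.round(4).tolist(),'sides',[np.linalg.norm(C[i]-C[i-1]).round(4) for i in range(4)],'centre',C.mean(0))
d=(C[0]+C[1]-C[2]-C[3]);print('mixer yaw x',np.arctan2(d[1],d[0])); e=C[0]-C[1]+C[3]-C[2];print('yaw from y',np.arctan2(-e[0],e[1]))
print('spindle end',f(161,153,.138),'rib',f(186,214,.059),f(207,276,.059))
c=f(495,284,.026);s=f(537,317,.018);print('collar',c,'screw',s,'yaw',np.arctan2(*(s-c)[1::-1]),np.linalg.norm((s-c)[:2]))
for n,p,z in(('spacer',(711,204),.026),('vialc',(352,418),.062),('yellow',(598,119),.026)):print(n,f(*p,z))
print('hex',f(490,432,.008),f(627,423,.008))
for n,z in(('m',.138),):print(w2px('scene',f(161,153,.138)),w2px('scene',c))
```

```text
corners [[0.6215, 0.1763, 0.055], [0.6665, 0.036, 0.055], [0.51, -0.0154, 0.055], [0.4621, 0.1213, 0.055]] sides [np.float64(0.1686), np.float64(0.1473), np.float64(0.1647), np.float64(0.1448)] centre [0.56502543 0.07954608 0.055     ]
mixer yaw x 0.32456093575320905
yaw from y 0.3234281438302167
spindle end [0.56677842 0.08101734 0.138     ] rib [0.53728274 0.06990266 0.059     ] [0.49233847 0.05546949 0.059     ]
collar [ 0.48564215 -0.15351123  0.026     ] screw [ 0.46142297 -0.18447629  0.018     ] yaw -2.234555183116807 0.03931162347264024
spacer [ 0.5415905  -0.31614982  0.026     ]
vialc [ 0.38954419 -0.04496935  0.062     ]
yellow [ 0.60751662 -0.2353515   0.026     ]
hex [ 0.37859683 -0.14767153  0.008     ] [ 0.3827289  -0.24887715  0.008     ]
[371.20468142 220.67409621] [256.67624839 289.83229145]
```

>>> {"method": "advance", "body": {
  "deltas": {"drx":[0, 0, 0, 0, 0, 0, 0, 0], "dry":[0, 0, 0, 0, 0, 0, 0, 0], "drz":[0, 0, 0, 0, 0, 0, 0, 0], "dx":[-0.05, -0.05, -0.05, -0.05, -0.05, -0.05, -0.05, -0.05], "dy":[-0.0345, -0.0345, -0.0345, -0.0345, -0.0345, -0.0345, -0.0345, -0.0345], "dz":[0, 0, 0, 0, 0, 0, 0, 0], "aperture":[0.085, 0.085, 0.085, 0.085, 0.085, 0.085, 0.085, 0.085]},
  "force": 30
}}

```text
time_s: 1.1
tcp_pos: [0.4993, 0.18, 0.231]
eef_rot: [-3.142, -0.0, 2.774]
force: [0.8, 1.2, 0.2]
width: 0.0853
finger_force: 0.0
```

>>> {"method": "advance", "body": {
  "deltas": {"drx":[0, 0, 0, 0, 0, 0, 0], "dry":[0, 0, 0, 0, 0, 0, 0], "drz":[0, 0, -0.18, -0.18, -0.18, -0.18, 0], "dx":[-0.05, -0.05, 0, 0, 0, 0, 0], "dy":[-0.0345, -0.0345, 0, 0, 0, 0, 0], "dz":[0, 0, 0, 0, 0, 0, 0], "aperture":[0.085, 0.085, 0.085, 0.085, 0.085, 0.085, 0.085]}
}}

```text
time_s: 1.98
tcp_pos: [0.5669, 0.0814, 0.2308]
eef_rot: [3.141, -0.001, -2.792]
force: [-0.8, 0.6, -0.7]
width: 0.0851
finger_force: 0.0
```

Run:
```python
from h import *
o=ctrl.get_obs();im=ctrl.camera('wrist')
print(o['tcp_pos'],o['eef_rot'],o['time_s'])
u,v=w2px('wrist',[.5665,.0805,.138],o);print(u,v, w2px('wrist',[.565,.0795,.063],o))
im=cv2.cvtColor(im,cv2.COLOR_RGB2BGR);cv2.imwrite('pics/w1full.png',im)
u,v=int(u),int(v);x0,y0=max(u-130,0),max(v-100,0);print(x0,y0)
cv2.imwrite('pics/w1.png',cv2.resize(im[y0:y0+195,x0:x0+260],None,fx=3,fy=3,interpolation=cv2.INTER_CUBIC))
```

```text
[0.56686008 0.08141976 0.23079337] [ 3.14127462e+00 -9.61147210e-04 -2.79158509e+00] 1.975
316.73236645571535 238.22875784311296 [316.55444523 209.76682927]
186 138
```

View pics/w1.png

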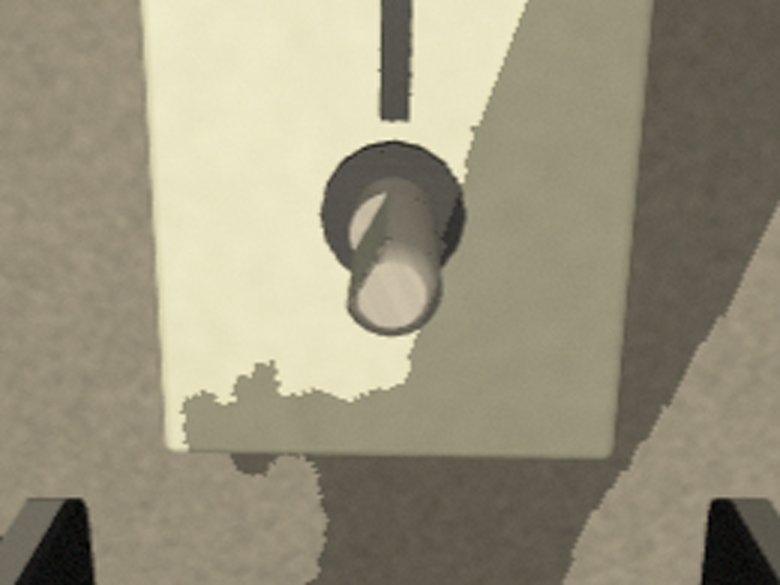

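The wrist view has up as the mixer's front. The rib runs straight up at crop x≈395, the spindle end is at (393,298), and the boss centre is at (393,212). The flat faces the upper left: its ledge chord runs from about (388,192) to (353,255).

Run:
```python
from h import *
o=ctrl.get_obs()
f=lambda u,v,z:px2w('wrist',186+(u+.5)/3-.5,138+(v+.5)/3-.5,z,o)
ang=lambda d:np.arctan2(d[1],d[0])
print('rib',ang(f(394.5,120,.059)-f(396,0,.059)))
print('end',f(393,298,.138),'boss',f(393,212,.063))
print('edges yaw',ang(f(165,450,.055)-f(143,0,.055)),ang(f(613,455,.055)-f(653,0,.055)), 'back', ang(f(165,450,.055)-f(613,457,.055))-0)
a,b=f(388,192,.083),f(353,255,.083);t=ang(a-b);print('chord',a,b,np.linalg.norm(a-b),t)
# model chords
for d in(.8,.9,1.0,1.1,1.2,1.3):
    y=.335+d;c=np.array([.566,.0805,.083]);n=-np.array([np.cos(y),np.sin(y),0]);s=np.array([-n[1],n[0],0])
    print(d,[((w2px('wrist',c+.007*n+k*.00975*s,o)-[186,138])*3).round().tolist() for k in(-1,1)])
```

```text
rib 0.3364277527935038
end [0.5657255  0.08022277 0.138     ] boss [0.5637835  0.07921926 0.063     ]
edges yaw 0.3256921472783084 0.3338064159004355 back -1.2384041940239652
chord [0.55427633 0.07436703 0.083     ] [0.57477895 0.07124706 0.083     ] 0.020738655873964416 2.990577042811149
0.8 [[400.0, 195.0], [351.0, 243.0]]
0.9 [[396.0, 195.0], [352.0, 247.0]]
1.0 [[392.0, 195.0], [354.0, 251.0]]
1.1 [[387.0, 195.0], [355.0, 255.0]]
1.2 [[383.0, 196.0], [358.0, 258.0]]
1.3 [[379.0, 197.0], [360.0, 262.0]]
```

>>> {"method": "advance", "body": {
  "deltas": {"drx":[0, 0, 0, 0, 0, 0, 0], "dry":[0, 0, 0, 0, 0, 0, 0], "drz":[0.17, 0.17, 0.17, 0, 0, 0, 0], "dx":[0, 0, 0, 0.001, 0, 0, 0], "dy":[0, 0, 0, 0.001, 0, 0, 0], "dz":[0, 0, 0, 0.047, 0.047, 0.046, 0], "aperture":[0.085, 0.085, 0.085, 0.05, 0.05, 0.05, 0.04]},
  "force": 30
}}

```text
time_s: 2.9
tcp_pos: [0.562, 0.0825, 0.0873]
eef_rot: [-3.14, -0.01, 2.982]
force: [-0.1, 0.1, 0.4]
width: 0.0399
finger_force: 0.0
```

>>> {"method": "advance", "body": {
  "deltas": {"drx":[0, 0, 0, 0], "dry":[0, 0, 0, 0], "drz":[0, 0, 0, 0], "dx":[0, 0, 0, 0], "dy":[0, 0, 0, 0], "dz":[0, 0, 0, 0], "aperture":[0.0, 0.0, 0.0, 0.0]},
  "force": 30
}}

```text
time_s: 3.4
tcp_pos: [0.5674, 0.0809, 0.0931]
eef_rot: [-3.138, 0.003, 2.982]
force: [-0.5, -5.3, -5.1]
width: 0.0184
finger_force: 30.1
```

>>> {"method": "advance", "body": {
  "deltas": {"drx":[0, 0, 0, 0, 0, 0, 0, 0], "dry":[0, 0, 0, 0, 0, 0, 0, 0], "drz":[0.135, 0.135, 0.135, 0.135, 0.135, 0.135, 0.135, 0.135], "dx":[-0.00034, -0.00034, -0.00034, -0.00034, -0.00034, -0.00034, -0.00034, -0.00034], "dy":[0, 0, 0, 0, 0, 0, 0, 0], "dz":[0, 0, 0, 0, 0, 0, 0, 0], "aperture":[0, 0, 0, 0, 0, 0, 0, 0]},
  "force": 30
}}

```text
time_s: 4.4
tcp_pos: [0.5675, 0.0772, 0.093]
eef_rot: [-3.137, 0.008, 1.897]
force: [-5.9, -12.7, -0.4]
width: 0.0187
finger_force: 31.5
```

>>> {"method": "advance", "body": {
  "deltas": {"drx":[0, 0, 0, 0], "dry":[0, 0, 0, 0], "drz":[0, 0, 0, 0], "dx":[0, 0, 0, 0], "dy":[0, 0, 0, 0], "dz":[0, 0, 0, 0], "aperture":[0, 0, 0, 0]}
}}

```text
time_s: 4.9
tcp_pos: [0.5675, 0.0772, 0.093]
eef_rot: [-3.137, 0.008, 1.901]
force: [-6.1, -11.5, -1.1]
width: 0.0182
finger_force: 31.4
```

>>> {"method": "advance", "body": {
  "deltas": {"drx":[0, 0, 0, 0, 0, 0, 0, 0], "dry":[0, 0, 0, 0, 0, 0, 0, 0], "drz":[0, 0, 0, 0, 0, 0, 0, 0], "dx":[0, 0, 0, 0, -0.048, -0.048, -0.048, -0.048], "dy":[0, 0, 0, 0, -0.038, -0.038, -0.038, -0.038], "dz":[0, 0, -0.05, -0.05, 0, 0, 0, 0], "aperture":[0.05, 0.06, 0.085, 0.085, 0.085, 0.085, 0.085, 0.085]}
}}

```text
time_s: 5.9
tcp_pos: [0.4881, -0.1517, 0.193]
eef_rot: [3.139, 0.002, 1.905]
force: [0.0, -0.3, 0.1]
width: 0.0848
finger_force: 0.0
```

>>> {"method": "advance", "body": {
  "deltas": {"drx":[0, 0, 0, 0, 0, 0], "dry":[0, 0, 0, 0, 0, 0], "drz":[-0.18, -0.18, -0.18, -0.18, -0.18, -0.18], "dx":[0, 0, 0, 0, 0, 0], "dy":[0, 0, 0, 0, 0, 0], "dz":[0, 0, 0, 0, 0, 0], "aperture":[0.085, 0.085, 0.085, 0.085, 0.085, 0.085]}
}}

```text
time_s: 6.65
tcp_pos: [0.4887, -0.1501, 0.1927]
eef_rot: [-3.141, 0.003, 2.99]
force: [0.0, 0.3, -0.2]
width: 0.0851
finger_force: 0.0
```

>>> {"method": "advance", "body": {
  "deltas": {"drx":[0, 0, 0, 0, 0, 0, 0, 0], "dry":[0, 0, 0, 0, 0, 0, 0, 0], "drz":[-0.18, -0.18, -0.18, -0.18, -0.18, -0.17, 0, 0], "dx":[0, 0, 0, 0, 0, 0, 0, 0], "dy":[0, 0, 0, 0, 0, 0, 0, 0], "dz":[0, 0, 0, 0, 0.02, 0.02, 0, 0], "aperture":[0.085, 0.085, 0.085, 0.085, 0.085, 0.085, 0.085, 0.085]}
}}

```text
time_s: 7.65
tcp_pos: [0.4886, -0.1503, 0.1526]
eef_rot: [-3.14, 0.001, -2.232]
force: [0.6, -0.6, 0.1]
width: 0.0852
finger_force: 0.0
```

Run:
```python
from h import *
o=ctrl.get_obs();im=ctrl.camera('wrist')
print(o['tcp_pos'],o['eef_rot'],o['time_s'])
print(w2px('wrist',[.4856,-.1535,.026],o))
cv2.imwrite('pics/w2.png',cv2.cvtColor(im,cv2.COLOR_RGB2BGR))
```

```text
[ 0.48859587 -0.15025767  0.1526096 ] [-3.13952565e+00  6.07940436e-04 -2.23156774e+00] 7.65
[319.40824607 219.83592049]
```

View pics/w2.png

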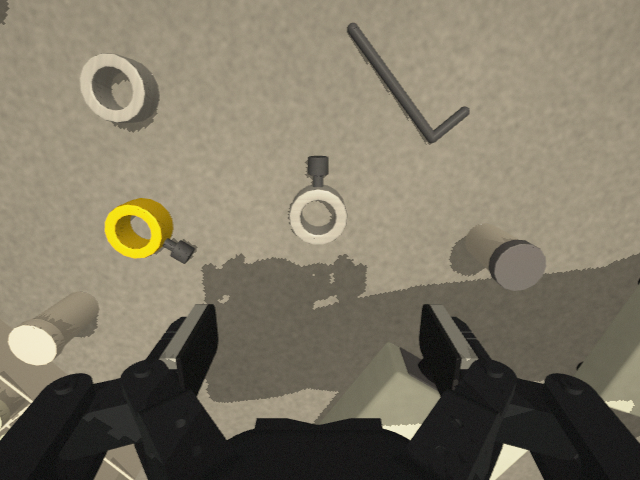

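The collar's top face centre is at about (318,214.5) and its screw head at (318,166), straight ahead of the tool. The spacer is at (113,88), well clear.

Run:
```python
from h import *
o=ctrl.get_obs()
c=px2w('wrist',318,214.5,.026,o);s=px2w('wrist',318,165,.017,o);d=s-c
print(c,s,np.linalg.norm(d[:2]),'yaw',np.arctan2(d[1],d[0]), 'width',px2w('wrist',347.5,214.5,.026,o)-px2w('wrist',288.5,214.5,.026,o))
M=R.from_euler('xyz',o['eef_rot']).as_matrix();print('tool delta',M.T@(c-o['tcp_pos']))
```

```text
[ 0.48399784 -0.15769008  0.026     ] [ 0.46127013 -0.18702566  0.017     ] 0.03710963147960738 yaw -2.229949512189204 width [-0.0364561  0.0282391  0.       ]
tool delta [ 0.00876327 -0.00047091  0.12674106]
```

>>> {"method": "advance", "body": {
  "deltas": {"drx":[0, 0, 0, 0, 0], "dry":[0, 0, 0, 0, 0], "drz":[0, 0, 0, 0, 0], "dx":[0.0075, 0, 0, 0, 0], "dy":[-0.0005, 0, 0, 0, 0], "dz":[0.04, 0.05, 0.04, 0.018, 0], "aperture":[0.085, 0.085, 0.085, 0.085, 0.085]},
  "force": 40
}}

```text
time_s: 8.32
tcp_pos: [0.4829, -0.156, 0.0028]
eef_rot: [3.14, -0.0, -2.23]
force: [0.1, 0.4, 0.4]
width: 0.085
finger_force: 0.0
```

>>> {"method": "advance", "body": {
  "deltas": {"drx":[0, 0, 0, 0, 0], "dry":[0, 0, 0, 0, 0], "drz":[0, 0, 0, 0, 0], "dx":[0, 0, 0, 0, 0], "dy":[0, 0, 0, 0, 0], "dz":[0, 0, 0, 0, 0], "aperture":[0, 0, 0, 0, 0]},
  "force": 40
}}

```text
time_s: 8.95
tcp_pos: [0.4847, -0.1568, 0.0052]
eef_rot: [-3.139, 0.001, -2.23]
force: [-1.3, 1.3, 5.6]
width: 0.0448
finger_force: 40.2
```

>>> {"method": "advance", "body": {
  "deltas": {"drx":[0, 0, 0, 0, 0, 0, 0], "dry":[0, 0, 0, 0, 0, 0, 0], "drz":[0, 0, 0, 0, 0, 0, 0], "dx":[0, 0, 0, 0, -0.047, -0.047, -0.047], "dy":[0, 0, 0, 0, 0.0163, 0.0163, 0.0163], "dz":[0, -0.05, -0.06, -0.06, 0, 0, 0], "aperture":[0, 0, 0, 0, 0, 0, 0]},
  "force": 60
}}

```text
time_s: 9.82
tcp_pos: [0.5314, -0.0136, 0.1742]
eef_rot: [-3.14, 0.001, -2.23]
force: [0.8, -0.8, -2.1]
width: 0.0443
finger_force: 62.3
```

>>> {"method": "advance", "body": {
  "deltas": {"drx":[0, 0, 0, 0, 0, 0, 0, 0], "dry":[0, 0, 0, 0, 0, 0, 0, 0], "drz":[0, 0, 0.145, 0.145, 0.145, 0.146, 0, 0], "dx":[-0.047, -0.048, 0, 0, 0, 0, 0, 0], "dy":[0.0163, 0.0163, 0, 0, 0, 0, 0, 0], "dz":[0, 0, 0, 0, 0, 0, 0, 0], "aperture":[0, 0, 0, 0, 0, 0, 0, 0]}
}}

```text
time_s: 10.82
tcp_pos: [0.5633, 0.0802, 0.1735]
eef_rot: [-3.142, 0.0, -2.808]
force: [-0.5, 0.3, -0.9]
width: 0.0441
finger_force: 62.3
```

Run:
```python
from h import *
o=ctrl.get_obs();im=ctrl.camera('wrist')
print(o['tcp_pos'],o['eef_rot'],o['time_s'],o['width'])
im=cv2.cvtColor(im,cv2.COLOR_RGB2BGR);cv2.imwrite('pics/w3.png',im)
for p in([.565,.0795,.138],[.565,.0795,.063]):print(w2px('wrist',p,o))
b=o['tcp_pos']-[0,0,.005];print(b,w2px('wrist',b+[0,0,.026],o))
```

```text
[0.5632513  0.08023688 0.17345549] [-3.14158049e+00  7.91422065e-05 -2.80846505e+00] 10.825 0.04413220440232659
[315.38614462 275.12335744]
[316.1375727 233.1831561]
[0.5632513  0.08023688 0.16845549] [317.52225643 331.59883612]
```

View pics/w3.png

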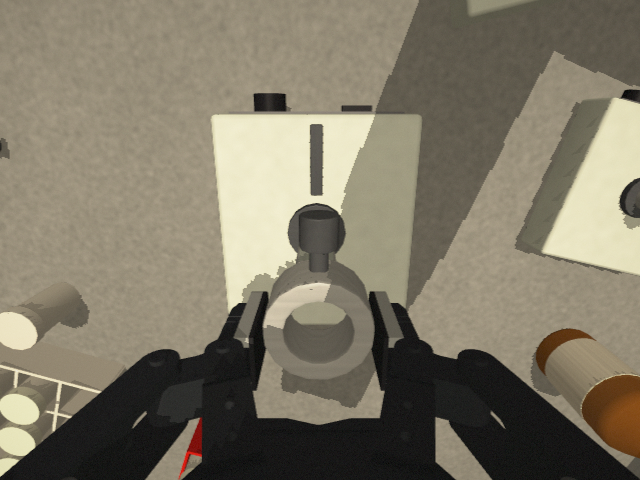

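The collar sits level, centred at (320,331), with its screw straight ahead in line with the rib. I'll shift it slightly to the spindle axis and lower it in steps while watching the force.

>>> {"method": "advance", "body": {
  "deltas": {"drx":[0, 0, 0, 0, 0, 0], "dry":[0, 0, 0, 0, 0, 0], "drz":[0, 0, 0, 0, 0, 0], "dx":[-0.0015, 0, 0, 0, 0, 0], "dy":[-0.0017, 0, 0, 0, 0, 0], "dz":[0.015, 0.01, 0.008, 0.004, 0, 0], "aperture":[0, 0, 0, 0, 0, 0]}
}}

```text
time_s: 11.62
tcp_pos: [0.5657, 0.0792, 0.1367]
eef_rot: [-3.141, 0.001, -2.81]
force: [0.2, 0.4, -1.8]
width: 0.0444
finger_force: 62.3
```

Run:
```python
from h import *
o=ctrl.get_obs();print(o['tcp_pos'],o['force'])
w=ctrl.camera('wrist');s=ctrl.camera('scene')
u,v=w2px('scene',[.565,.0795,.14]).astype(int);a=s[v-50:v+50,u-50:u+50];b=w[230:430,220:420]
im=np.hstack([cv2.resize(a,(390,390),interpolation=cv2.INTER_CUBIC),cv2.resize(b,(390,390),interpolation=cv2.INTER_CUBIC)])
cv2.imwrite('pics/c4.png',cv2.cvtColor(im,cv2.COLOR_RGB2BGR))
```

```text
[0.56572207 0.07917155 0.13667778] [ 0.20264605  0.43342735 -1.77218064]
```

View pics/c4.png

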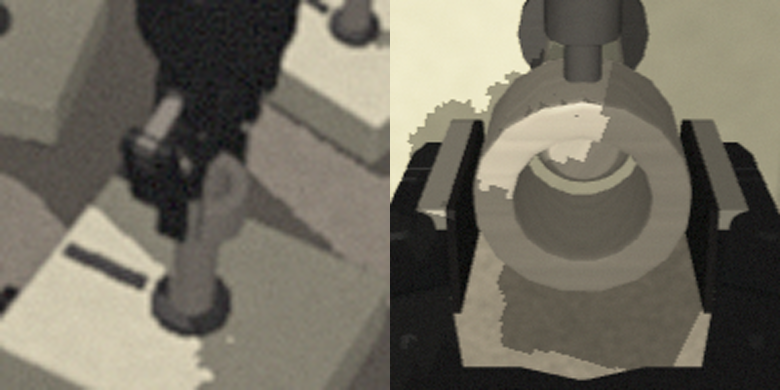

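The wrist crop shows the spindle end inside the bore, laterally centred at u≈583, with a pale gap strip behind it. I'll turn that gap into a fore-aft offset.

Run:
```python
from h import *
o=ctrl.get_obs();w=cv2.cvtColor(ctrl.camera('wrist'),cv2.COLOR_RGB2GRAY)
print('col319 from row 295',w[295:345,318:321].mean(1).astype(int).tolist())
print('row 320',w[320,280:360].tolist())
M=R.from_euler('xyz',o['eef_rot']).as_matrix();t=o['tcp_pos'];a=np.linspace(0,2*np.pi,181)
def circ(off,z,r): # off in tool x
    c=t+M@[off,0,0];P=[w2px('wrist',[c[0]+r*np.cos(k),c[1]+r*np.sin(k),z],o) for k in a];P=np.array(P);return P.min(0).round(1).tolist(),P.max(0).round(1).tolist()
print('bore top',circ(0,t[2]+.021,.014),'bore bottom',circ(0,t[2]-.005,.014),'outer top',circ(0,t[2]+.021,.023))
for off in(-.004,-.002,0,.002,.004):print(off,circ(off,.133,.012)[1],circ(off,.138,.008))
```

```text
col319 from row 295 [194, 193, 191, 188, 183, 178, 185, 194, 195, 197, 197, 198, 197, 191, 190, 189, 167, 152, 125, 125, 122, 122, 123, 122, 123, 121, 107, 87, 145, 152, 151, 151, 151, 150, 129, 92, 92, 92, 92, 90, 89, 87, 90, 92, 92, 91, 91, 89, 90, 91]
row 320 [190, 190, 188, 183, 177, 141, 80, 78, 78, 80, 82, 83, 83, 83, 91, 109, 136, 150, 154, 153, 151, 153, 155, 152, 152, 153, 139, 95, 88, 89, 89, 94, 109, 118, 119, 123, 123, 119, 123, 119, 123, 122, 122, 124, 120, 111, 107, 91, 87, 86, 99, 129, 151, 151, 153, 154, 154, 152, 152, 152, 149, 138, 103, 86, 85, 83, 81, 82, 80, 83, 81, 93, 113, 119, 120, 119, 121, 119, 123, 123]
bore top ([282.0, 300.0], [353.0, 361.4]) bore bottom ([287.5, 272.1], [347.8, 326.0]) outer top ([259.2, 278.5], [375.8, 379.5])
-0.004 [343.5, 331.0] ([299.9, 298.4], [335.3, 329.7])
-0.002 [343.6, 327.4] ([299.8, 294.4], [335.4, 325.9])
0 [343.7, 323.7] ([299.7, 290.3], [335.5, 322.0])
0.002 [343.8, 320.0] ([299.7, 286.2], [335.5, 318.2])
0.004 [343.9, 316.2] ([299.6, 282.1], [335.6, 314.3])
```

>>> {"method": "advance", "body": {
  "deltas": {"drx":[0, 0, 0, 0, 0, 0], "dry":[0, 0, 0, 0, 0, 0], "drz":[0, 0, 0, 0, 0, 0], "dx":[0.0013, 0, 0, 0, 0, 0], "dy":[0, 0, 0, 0, 0, 0], "dz":[0, 0.004, 0.004, 0.004, 0, 0], "aperture":[0, 0, 0, 0, 0, 0]}
}}

```text
time_s: 12.52
tcp_pos: [0.5642, 0.0787, 0.1243]
eef_rot: [3.142, -0.0, -2.81]
force: [0.8, 0.4, -2.1]
width: 0.0445
finger_force: 62.3
```

No contact, so the collar is free over the spindle. I'll keep lowering.

>>> {"method": "advance", "body": {
  "deltas": {"drx":[0, 0, 0, 0, 0, 0, 0, 0], "dry":[0, 0, 0, 0, 0, 0, 0, 0], "drz":[0, 0, 0, 0, 0, 0, 0, 0], "dx":[0, 0, 0, 0, 0, 0, 0, 0], "dy":[0, 0, 0, 0, 0, 0, 0, 0], "dz":[0.004, 0.004, 0.004, 0.004, 0.004, 0, 0, 0], "aperture":[0, 0, 0, 0, 0, 0, 0, 0]}
}}

```text
time_s: 13.52
tcp_pos: [0.5643, 0.0787, 0.1045]
eef_rot: [-3.141, 0.0, -2.81]
force: [0.0, 0.9, -1.5]
width: 0.0442
finger_force: 62.3
```

Run:
```python
from h import *
o=ctrl.get_obs();print(o['tcp_pos'],o['force'],o['torque'])
w=ctrl.camera('wrist');s=ctrl.camera('scene')
u,v=w2px('scene',[.565,.0795,.11]).astype(int);a=s[v-45:v+45,u-45:u+45];b=w[230:430,220:420]
im=np.hstack([cv2.resize(a,(390,390),interpolation=cv2.INTER_CUBIC),cv2.resize(b,(390,390),interpolation=cv2.INTER_CUBIC)])
cv2.imwrite('pics/c5.png',cv2.cvtColor(im,cv2.COLOR_RGB2BGR))
```

```text
[0.56432084 0.07867549 0.10451413] [ 0.00431675  0.88788644 -1.50392388] [ 0.00208788 -0.02506482 -0.02121762]
```

View pics/c5.png

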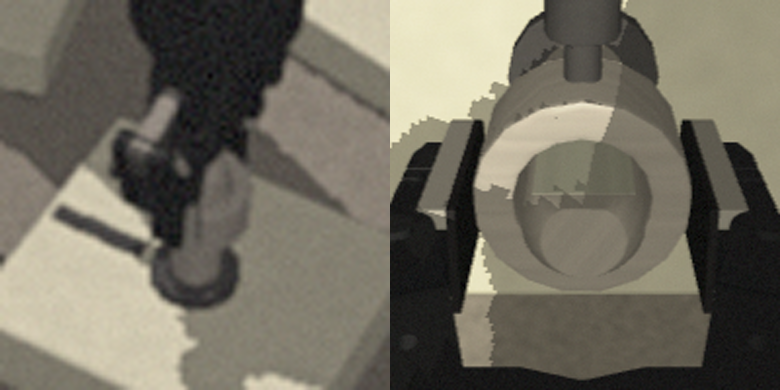

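The collar is round the spindle, free of contact force. The flat edge lies squarely toward the screw, and the underside is at about 99 mm, within the 81–114 mm band. Handing in.

```bash
python3 -c "
from cell import ctrl
print(ctrl.sign_off())"
```

```text
the job is handed in; nothing more can be done
None
```

I turned the spindle's flat to the mixer's front, and the gripper is holding the screw collar level round the flatted length, screw in front of the flat, underside about 36 mm above the boss; I handed the job in at 13.5 s, but the hand-in reported no verdict.

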